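# Return the shared torch to its stand and turn the sign to 'in'

### The arm

A 6-joint arm with a two-finger parallel gripper is mounted at the origin on the work surface. World frame = base frame: x ahead of the robot, y to its left, z up, the work surface at z = 0. Lengths are in m, angles in rad, forces in N, time in s.
With the tool pointing down it reaches from about 0.35 to 0.775 m from the base axis. Payload 7.3 kg.
Tool frame: the origin (TCP) lies between the finger pads; the fingertips stand 11 mm ahead of it and the grasp point (between the pads) lies 8 mm behind it; z points along the fingers, x is the direction in which the jaws open and shut, and the axes are right-handed (so a half turn about z gives the same grasp; the last joint's range is limited). The gripper opens to 92 mm and grips with 3 to 60 N. Pads are 19 mm wide; open, the fingers measure 130 mm over their backs; the gripper's body (75 mm by 190 mm) begins 47 mm behind the grasp point.
Start: joints at [1.132, 0.342, 1.524, -0, 1.275, -0.146], TCP at [0.152, 0.503, 0.238] pointing down, gripper open.
Joint ranges: [-2.53, 2.53], [-0.77, 2.02], [0.04, 2.7], [-1, 4.14], [0.28, 2.66], [-3.11, 3.11]. Speed limits (rad/s): [2.57, 2.57, 3.14, 3.14, 3.14, 3.14].

### API

Orientations are given as a 3x3 rotation matrix whose columns are the frame's x, y, z axes.
In Python, from bench import manip gives the robot as it stands.
- The arm moves only by the tool move_arm, never from a script. Its argument "deltas" is text: rows parted by semicolons, each of 7 numbers parted by spaces: the shift along the tool's x, y, z scaled (see below), then the turn, a rotation vector about the tool's x, y, z scaled (see below), then the closure in counts, from 0 (fully open) to 255 (shut). In form: x y z wx wy wz claw; .... A call has exactly 10 rows; each row shifts and turns the pose as measured when the row begins, along the tool's axes as they then stand; what a row does not reach is not made up. The controller multiplies each number of a shift by 500 mm and each number of a turn by 5 degrees. A row lasts 1/8 s, in which the tool goes at most 62.5 mm and 10.7 degrees, less where a joint would pass 70% of its speed; a pose out of reach is approached as far as the arm can. A call with a number of a shift or a turn outside -1 to 1 is refused whole. A call with a gripper value outside its range is refused whole. The fingers move at their own pace and stop on an object; the grip force is fixed at half the most. Time passes only in rows, so rows that do not move let the fingers close, or fill a call up. It gives the time, the measured TCP pose, the force and the opening at its end, in the units of the state.
- manip.observe(): the state, without advancing time (a new reading comes with each control period).
- manip.get_image(name): name is "scene" or "top" or "wrist"; returns the picture (384x512x3 uint8, red, green, blue); there is no depth.
- manip.get_calibration(name): a dict with "fx", "fy", "cx", "cy" (pixels), "R" (3x3) and "t" (3): a world point X has camera coordinates R X + t. Camera axes: x right, y down, z forward; pixel columns grow to the right and rows downward; lengths in m; the calibration is good to about 2 mm. A picture is of the moment at which its call begins: read the wrist's pose just before it. get_calibration takes no time and is no camera call; for the wrist camera it gives the pose at the moment of the call.
- manip.hand_in(): hands the job in, once; it reports no verdict.
The state is a dict: "clock": time; "qpos": joint angles; "joint_velocities": joint speeds; "effort": joint torques, N m; "ee_pos": TCP position; "tcp_rot": TCP orientation; "force": force on the tool from outside, world axes, zero at the start; "wrist_torque": the same for the moment, N m; "grip_width": finger opening in m.
Only numpy, scipy, OpenCV 4.12 (cv2) and the standard library are available. Lean on these libraries where they do the work, as an engineer would, in place of code of your own. Each camera call takes 0.05 s, during which the arm holds its last target.

### The job

The torch that the neighbours share has been left lying on the bench: put it back on its own stand, the empty one, lying level in the two notches with its thick lamp head in the wide notch at the end away from the sign, and let it settle in the notches before you let go of it. Then turn that stand's little swivelling sign half a turn, so that its solid-disc face (in) instead of its ring face (out) looks squarely away from the torch, as the sign of the other stand does. Leave the other stand's lint roller and sign as they are.

Things in the scene. Friction and masses are not known exactly. Their poses are not given: they have to be found in the camera images.
- torch: dark metal torch (flashlight), 170 mm long, 0.25 kg, round all along; lies on the bench, axis 24 mm up, and can roll. Origin on its axis, midway, at the centre of mass; x axis towards the lamp head. Plain barrel 34 mm diameter from x = -70 to +40 mm; lamp head 48 mm diameter, x = +40 to +85; rubber tail ring 48 mm diameter, x = -85 to -70.
- torch_nose (a point): centre of the torch's lens, on the axis, at its x = +85 mm; axes as the torch's.
- torch_stand: the empty wooden stand, fixed to the bench on the left or right; board 280 x 100 x 12 mm. Origin at bench level under the middle of a torch seated in it; x axis horizontal along the stand, from the sign end towards the wide notch; z up. Board from x = -185 to +95 mm; two upright notched cross boards, 14 mm thick, at x = -52 (narrow notch) and x = +62 mm (wide notch).
- torch_stand_rest (a point): where the seated torch's origin lies: 64 mm above the bench, over the stand's origin; axes as the stand's; the seated torch's x axis points along its x. The notches are 90 degree Vs, narrow one (under the barrel) 38 mm wide at the cross board's top, 59 mm above the bench; wide one (under the lamp head) 48 mm wide, top 54 mm above the bench. Between them only the 12 mm board.
- torch_sign (a joint): turn of the empty stand's sign about its vertical pin, rad, anticlockwise seen from above. 0: the ring face looks out along the stand's -x, squarely away from where the torch lies; +pi or -pi: the solid-disc face does. It turns either way (to 3.6 rad each side), with light friction, and stays where it is left. Starts within 0.35 of 0.
- torch_sign_top (a point): middle of the top edge of that sign, on its pin's axis, 138 mm above the bench, 145 mm from the stand's origin towards -x. The sign is a plywood tile 80 mm wide, 66 mm high (lower edge 72 mm above the bench), 10 mm thick, nothing above it; x axis normal to the tile, out of the solid-disc face; y along its width.
- roller_stand: the other stand, with the lint roller lying in it: same board, sign and axes, origin at bench level 64 mm under the roller's origin.
- lint_roller: lint roller, 193 mm long, lying in the other stand: paper roll 52 mm diameter, white handle 28 mm diameter. Origin on its axis, x axis towards the roll's free end.
- roller_sign (a joint): turn of the other stand's sign, rad; near 0 its solid-disc face already looks outward.
There are look-alikes about, which are no part of the job. What is shaped like the torch but blue or purple is not meant.

How it is judged:
By the outcome, as a careful person would: the job done as asked, in the order asked, and still so for the second after the job is handed in, with the robot touching nothing.
It also fails if it takes over 72 s, if anything falls off the work surface, if the arm or the gripper's body presses on something with over 40 N, if the wrist force passes 120 N, or if a joint passes its speed limit or range.

## Working session

There is one attempt and no reset: what is moved stays moved. The work goes in short steps, Python scripts to look and compute and a tool call to move; the robot and the scene stay as the last step left them, time stands still between calls to the robot, and variables do not carry over. Pictures are saved under pics/ and viewed, and the job is handed in when it is done.

Besides the shell and the picture viewer there is one more tool, called after "Emit:" as name(argument=value, ...), one argument or row to a line, values as JSON. move_arm: Moves the arm, as the interface text tells. Its arguments: {"type":"object","properties":{"deltas":{"type":"string"}},"required":["deltas"]}

```bash
ls; mkdir -p pics; python3 - <<'E'
from bench import manip
import cv2
print(manip.observe())
for n in ("scene","top","wrist"):
    c=manip.get_calibration(n); im=manip.get_image(n)
    cv2.imwrite(f"pics/{n}0.png",im[:,:,::-1]); print(n,c)
E
```

```text
pics
{'clock': 0.0, 'qpos': array([ 1.13199709e+00,  3.42719712e-01,  1.52500291e+00,  1.28891403e-05,
        1.27542754e+00, -1.45977318e-01]), 'joint_velocities': array([ 2.56635202e-04,  2.62662841e-04, -6.51301716e-04,  9.13160569e-04,
       -5.66574508e-05,  8.78012291e-04]), 'effort': array([ 8.24990402e-04, -4.31253183e+01, -2.44219369e+01,  7.18711456e-02,
        5.60132798e-02, -1.25544102e-04]), 'ee_pos': array([0.15133901, 0.50230417, 0.23705145]), 'tcp_rot': array([[ 2.88658252e-01,  9.57431961e-01, -6.72875728e-04],
       [ 9.57430961e-01, -2.88658937e-01, -1.40471762e-03],
       [-1.53915314e-03, -2.38748722e-04, -9.99998787e-01]]), 'force': array([ 0.40503589, -0.07940178, -0.08574514]), 'wrist_torque': array([0.01135136, 0.03476869, 0.01291583]), 'grip_width': 0.09182139204845594}
scene {'fx': 412.10569094541717, 'fy': 412.10569094541717, 'cx': 254.94682151185998, 'cy': 192.65516265979173, 'R': array([[-0.04614243,  0.99892829,  0.00362496],
       [ 0.79015154,  0.03871835, -0.61168736],
       [-0.61117216, -0.02536048, -0.79109129]]), 't': array([ 0.03443626, -0.28413791,  1.39649757])}
top {'fx': 369.92155871034686, 'fy': 369.92155871034686, 'cx': 260.82291095872785, 'cy': 186.9221801530613, 'R': array([[ 0.14495105, -0.98943413,  0.0030477 ],
       [-0.96142627, -0.14157435, -0.23583094],
       [ 0.23377066,  0.0312538 , -0.97178932]]), 't': array([-0.07525474,  0.4710695 ,  1.05756937])}
wrist {'fx': 298.95760815358716, 'fy': 298.95760815358716, 'cx': 253.8412224148885, 'cy': 191.203307736336, 'R': array([[ 0.28723233,  0.95786006, -0.00130092],
       [ 0.92597372, -0.27732258,  0.25625154],
       [ 0.24509235, -0.07480835, -0.96660926]]), 't': array([-0.5250285 , -0.0321251 ,  0.38989188])}
```

View pics/scene0.png

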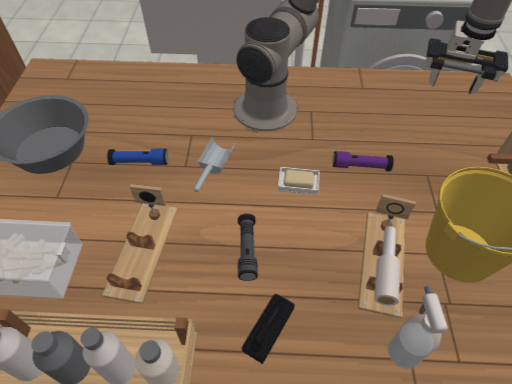

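View pics/top0.png

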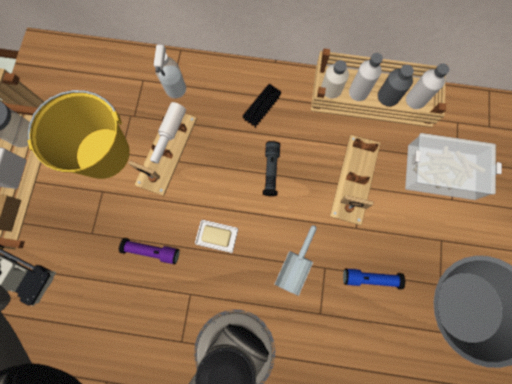

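View pics/wrist0.png

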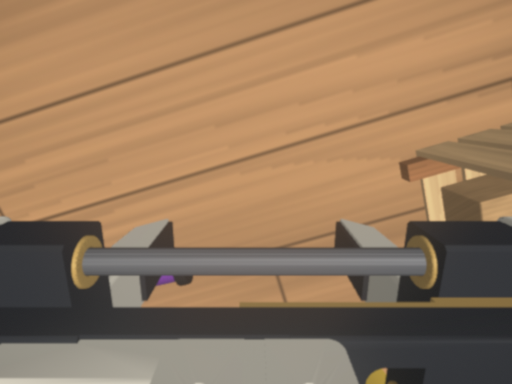

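Candidates for the torch: the dark one (scene 247,247 / top 272,168), the blue one (scene 137,157 / top 375,279), the purple one (scene 363,161 / top 150,250), and a black flat object (scene 268,328 / top 262,105). I pick the dark one and check it in a crop.

```bash
python3 - <<'E'
import cv2, numpy as np
s=cv2.imread("pics/scene0.png"); t=cv2.imread("pics/top0.png")
a=cv2.resize(s[175:305,85:275],None,fx=4,fy=4,interpolation=cv2.INTER_CUBIC)
b=cv2.resize(t[125:230,250:400],None,fx=5,fy=5,interpolation=cv2.INTER_CUBIC)
cv2.imwrite("pics/c1.png",a);cv2.imwrite("pics/c2.png",b)
E
```

```text
(no output)
```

View pics/c1.png

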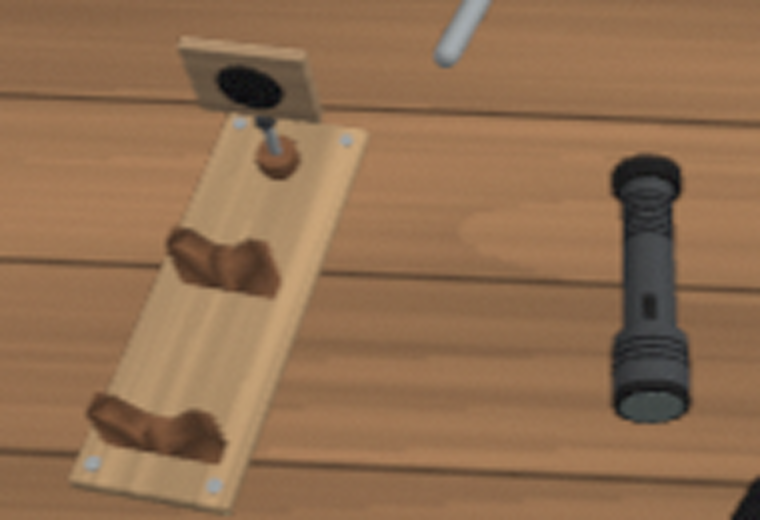

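View pics/c2.png

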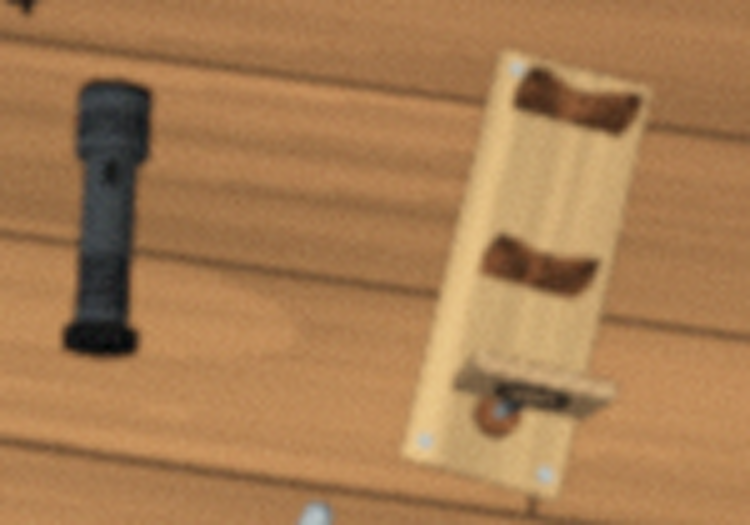

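The crops confirm it: the dark grey torch, lens away from the robot (scene ≈ 247,277). In the empty stand the wide notch is at the far end, and the sign is at the robot end with the disc facing the notches. Next I measure from both views.

```bash
cat > h.py <<'E'
import cv2, numpy as np
from bench import manip
def ray(c,uv):
    d=np.array([(uv[0]-c["cx"])/c["fx"],(uv[1]-c["cy"])/c["fy"],1.0]); R=np.array(c["R"]);t=np.array(c["t"])
    return -R.T@t, (R.T@d)/np.linalg.norm(d)
def onz(c,uv,z):
    o,d=ray(c,uv); return o+d*(z-o[2])/d[2]
def tri(cs,uvs):
    A=np.zeros((3,3));b=np.zeros(3);rs=[ray(c,u) for c,u in zip(cs,uvs)]
    for o,d in rs:
        P=np.eye(3)-np.outer(d,d);A+=P;b+=P@o
    x=np.linalg.solve(A,b); return x,[float(np.linalg.norm((np.eye(3)-np.outer(d,d))@(x-o))) for o,d in rs]
def proj(c,X):
    p=np.array(c["R"])@X+np.array(c["t"]); return np.array([c["fx"]*p[0]/p[2]+c["cx"],c["fy"]*p[1]/p[2]+c["cy"]])
E
python3 - <<'E'
from h import *
cs=manip.get_calibration("scene");ct=manip.get_calibration("top")
S=cv2.imread("pics/scene0.png");T=cv2.imread("pics/top0.png")
res={}
for n,im,c,roi in(("scene",S,cs,(225,205,270,285)),("top",T,ct,(255,130,290,205))):
    hsv=cv2.cvtColor(im,cv2.COLOR_BGR2HSV)
    x0,y0,x1,y1=roi
    m=np.zeros(im.shape[:2],np.uint8); m[y0:y1,x0:x1]=((hsv[...,1]<90)&(hsv[...,2]<140))[y0:y1,x0:x1]*255
    k,lab,st,_=cv2.connectedComponentsWithStats(m); i=1+np.argmax(st[1:,4]); m=(lab==i).astype(np.uint8)*255
    cnt=max(cv2.findContours(m,0,2)[0],key=cv2.contourArea)
    r=cv2.minAreaRect(cnt); bp=cv2.boxPoints(r)
    print(n,st[i],r)
    # ends: midpoints of short sides
    e=[(bp[i]+bp[(i+1)%4])/2 for i in range(4)]; L=[np.linalg.norm(bp[i]-bp[(i+1)%4]) for i in range(4)]
    ends=[e[i] for i in np.argsort(L)[:2]]
    for q in ends: print(q, onz(c,q,.024),onz(c,q,.0))
# board corners
tc=[(250+x/5,125+y/5) for x,y in((503,52),(650,90),(556,497),(403,455))]
sc=[(85+x/4,175+y/4) for x,y in((232,512),(72,483),(232,112),(368,130))]
for a in tc: print("top",onz(ct,a,.012).round(4))
for a in sc: print("scene",onz(cs,a,.012).round(4))
print(ray(cs,(0,0))[0],ray(ct,(0,0))[0])
for a,b in zip(sc,tc): print(tri((cs,ct),(a,b)))
E
```

```text
scene [ 238  214   20   67 1001] ((247.5, 247.0), (66.0, 19.0), 90.0)
[247.5 214. ] [ 0.45206683 -0.03361448  0.024     ] [ 0.43545859 -0.03482218  0.        ]
[247.5 280. ] [ 0.64345465 -0.02265292  0.024     ] [ 0.63191165 -0.02357051  0.        ]
top [264 142  16  53 574] ((271.5188903808594, 168.06605529785156), (13.1180419921875, 52.385292053222656), 2.4895529747009277)
[272.65662 141.89813] [ 0.63685824 -0.02091633  0.024     ] [ 0.64590416 -0.0204879   0.        ]
[270.38116 194.23398] [ 0.46612852 -0.03752096  0.024     ] [ 0.47149974 -0.03744993  0.        ]
top [ 0.7005 -0.2681  0.012 ]
top [ 0.6883 -0.3644  0.012 ]
top [ 0.4156 -0.3258  0.012 ]
top [ 0.4279 -0.2304  0.012 ]
scene [ 0.7075 -0.2632  0.012 ]
scene [ 0.6943 -0.3612  0.012 ]
scene [ 0.4209 -0.3245  0.012 ]
scene [ 0.4316 -0.2284  0.012 ]
[1.07960142 0.01201784 0.93082867] [ 0.21657816 -0.04082132  1.13905674]
(array([ 0.70394152, -0.26790544,  0.0030698 ]), [0.0019240075184162133, 0.0019240075184161975])
(array([ 0.69114156, -0.36540092,  0.00453409]), [0.0011339636684997404, 0.0011339636684996922])
(array([ 0.41663141, -0.32703225,  0.00601267]), [0.0002954596096567534, 0.00029545960965677594])
(array([ 0.42853866, -0.23031357,  0.00776142]), [0.0008213080835752499, 0.0008213080835752709])
```

Emit:
move_arm(
  deltas="-0.04 0.05 0 0 0 0 0; -0.08 0.1 0 0 0 0 0; -0.08 0.1 0 0 0 0 0; -0.08 0.1 0 0 0 0 0; -0.08 0.1 0 0 0 0 0; -0.08 0.1 0 0 0 0 0; -0.08 0.1 0 0 0 0 0; -0.08 0.1 0 0 0 0 0; -0.08 0.1 0 0 0 0 0; -0.04 0.05 0 0 0 0 0",
)

```text
clock: 1.4
ee_pos: [0.4744, 0.0341, 0.2361]
tcp_rot: [[0.283, 0.959, 0.001], [0.959, -0.283, -0.001], [-0.001, 0.001, -1.0]]
force: [0.3, 1.1, 0.0]
grip_width: 0.0922
```

Emit:
move_arm(
  deltas="-0.02 0.04 0 0 0 -0.8 0; -0.03 0.06 0 0 0 -0.9 0; -0.03 0.06 0 0 0 -0.9 0; 0 0.02 0 0 0 -0.9 0; 0 0 0 0 0 -0.8 0; 0 0 0 0 0 0 0; 0 0 0 0 0 0 0; 0 0 0 0 0 0 0; 0 0 0 0 0 0 0; 0 0 0 0 0 0 0",
)

```text
clock: 2.65
ee_pos: [0.5567, -0.027, 0.2335]
tcp_rot: [[-0.091, 0.996, -0.004], [0.996, 0.091, -0.0], [0.0, -0.004, -1.0]]
force: [0.1, 0.7, -0.4]
grip_width: 0.0911
```

```bash
python3 - <<'E'
from h import *
import pickle
o=manip.observe();c=manip.get_calibration("wrist");im=manip.get_image("wrist")
cv2.imwrite("pics/w1.png",im[:,:,::-1]);pickle.dump((o,c),open("w1.pkl","wb"))
print(o["ee_pos"],o["tcp_rot"])
E
```

```text
[ 0.55672804 -0.02695125  0.23348797] [[-9.10313915e-02  9.95838886e-01 -4.26600104e-03]
 [ 9.95847957e-01  9.10321154e-02 -2.45930941e-05]
 [ 3.63852339e-04 -4.25052716e-03 -9.99990900e-01]]
```

View pics/w1.png

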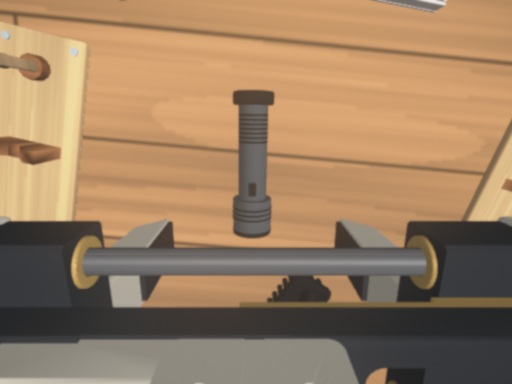

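```bash
python3 - <<'E'
from h import *
import pickle
o,c=pickle.load(open("w1.pkl","rb")); im=cv2.imread("pics/w1.png"); hsv=cv2.cvtColor(im,cv2.COLOR_BGR2HSV)
m=np.zeros(im.shape[:2],np.uint8); m[80:243,215:295]=((hsv[...,1]<100)&(hsv[...,2]<125))[80:243,215:295]
k,lab,st,_=cv2.connectedComponentsWithStats(m); i=1+np.argmax(st[1:,4]); m=lab==i; print(st[i])
prev=None
P={}
for r in list(range(90,240,6)):
    x=np.where(m[r])[0]
    if len(x):
        mid=(x[0]+x[-1])/2; P[r]=mid; w=onz(c,(mid,r),.024); 
        wd=np.linalg.norm(onz(c,(x[-1]+.5,r),.024)-onz(c,(x[0]-.5,r),.024)); print(r,x[0],x[-1],w.round(4),wd.round(4))
rr=np.where(m.any(1))[0]; 
rs=np.array([r for r in range(rr[0]+2,rr[-1]-4)]); md=np.array([(np.where(m[r])[0][0]+np.where(m[r])[0][-1])/2 for r in rs])
f=np.polyfit(rs,md,1); print(rr[0],rr[-1],f)
for r in (rr[0],rr[-1]):
  q=(np.polyval(f,r),r); print(q,onz(c,q,.024),onz(c,q,.048), onz(c,q,0))
ct=manip.get_calibration("top"); cs=manip.get_calibration("scene")
# axis: plane through wrist axis line, intersect w/ top & scene axis rays => height
a=ray(c,(np.polyval(f,100),100));b=ray(c,(np.polyval(f,220),220)); n=np.cross(a[1],b[1]);n/=np.linalg.norm(n)
# tail disc ends triangulated w/top: mask tail ends; 
print(tri((c,ct),((np.polyval(f,rr[0]),rr[0]),(270.4,194.6))))
print(tri((c,ct),((np.polyval(f,rr[-1]),rr[-1]),(272.7,141.6))))
E
```

```text
[ 233   91   40  147 4488]
96 236 272 [ 0.4693 -0.0338  0.024 ] 0.0422
102 237 272 [ 0.4758 -0.0327  0.024 ] 0.0412
108 239 266 [ 0.4826 -0.0343  0.024 ] 0.0322
114 240 267 [ 0.4891 -0.0326  0.024 ] 0.0324
120 239 266 [ 0.496  -0.0331  0.024 ] 0.0325
126 239 266 [ 0.5028 -0.0325  0.024 ] 0.0327
132 239 266 [ 0.5096 -0.0319  0.024 ] 0.0329
138 239 266 [ 0.5166 -0.0312  0.024 ] 0.033
144 239 265 [ 0.5236 -0.0312  0.024 ] 0.032
150 238 265 [ 0.5307 -0.0311  0.024 ] 0.0334
156 239 266 [ 0.5378 -0.0293  0.024 ] 0.0335
162 239 265 [ 0.545  -0.0292  0.024 ] 0.0325
168 239 265 [ 0.5523 -0.0286  0.024 ] 0.0327
174 239 265 [ 0.5597 -0.0279  0.024 ] 0.0328
180 239 265 [ 0.5671 -0.0272  0.024 ] 0.033
186 239 265 [ 0.5746 -0.0265  0.024 ] 0.0332
192 239 265 [ 0.5822 -0.0258  0.024 ] 0.0334
198 234 270 [ 0.5899 -0.0251  0.024 ] 0.0459
204 234 270 [ 0.5976 -0.0244  0.024 ] 0.0462
210 233 270 [ 0.6055 -0.0243  0.024 ] 0.0477
216 233 270 [ 0.6135 -0.0236  0.024 ] 0.0479
222 234 269 [ 0.6215 -0.0229  0.024 ] 0.0457
228 234 269 [ 0.6296 -0.0221  0.024 ] 0.0459
234 237 267 [ 0.6377 -0.0208  0.024 ] 0.0397
91 237 [-1.33049791e-02  2.54379916e+02]
(np.float64(253.1691631497235), np.int64(91)) [ 0.46401059 -0.03527936  0.024     ] [ 0.4656404  -0.03508586  0.048     ] [ 0.46238078 -0.03547287  0.        ]
(np.float64(251.22663619863994), np.int64(237)) [ 0.64188979 -0.02136861  0.024     ] [ 0.63156402 -0.02211007  0.048     ] [ 0.65221555 -0.02062715  0.        ]
(array([ 0.46426369, -0.03650124,  0.02705035]), [0.001247298887489321, 0.0012472988874893142])
(array([ 0.61190012, -0.02283003,  0.09325945]), [0.0007025409804113496, 0.0007025409804113645])
```

The torch lies at about (0.549, -0.029) with yaw ≈ 4.6°. Now descending over it.

Emit:
move_arm(
  deltas="-0.002 -0.014 0.04 0 0 0 0; 0 0 0.06 0 0 0 0; 0 0 0.06 0 0 0 0; 0 0 0.06 0 0 0 0; 0 0 0.06 0 0 0 0; 0 0 0.05 0 0 0 0; 0 0 0.03 0 0 0 0; 0 0 0.02 0 0 0 0; 0 0 0 0 0 0 0; 0 0 0 0 0 0 0",
)

```text
clock: 3.95
ee_pos: [0.552, -0.0291, 0.0408]
tcp_rot: [[-0.09, 0.996, 0.003], [0.996, 0.09, -0.001], [-0.002, 0.003, -1.0]]
force: [0.2, 0.9, 0.5]
grip_width: 0.0916
```

```bash
python3 - <<'E'
from h import *
import pickle
o=manip.observe();c=manip.get_calibration("wrist");im=manip.get_image("wrist")
cv2.imwrite("pics/w2.png",im[:,:,::-1])
print(o["ee_pos"],o["tcp_rot"],o["force"])
E
```

```text
[ 0.55195098 -0.0290556   0.04075211] [[-0.09046891  0.99589353  0.00338455]
 [ 0.99589771  0.09047429 -0.00147099]
 [-0.00177117  0.00323759 -0.99999319]] [0.24447954 0.90504497 0.45955207]
```

View pics/w2.png

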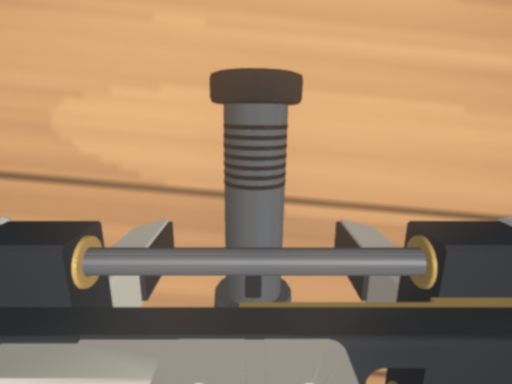

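Torch is centred between the fingers, barrel at column ≈ 255. Last descent, then close.

Emit:
move_arm(
  deltas="0 -0.004 0.02 0 0 0 0; 0 -0.002 0.015 0 0 0 0; 0 0 0.008 0 0 0 0; 0 0 0 0 0 0 0; 0 0 0 0 0 0 255; 0 0 0 0 0 0 255; 0 0 0 0 0 0 255; 0 0 0 0 0 0 255; 0 0 0 0 0 0 255; 0 0 0 0 0 0 255",
)

```text
clock: 5.25
ee_pos: [0.5497, -0.0295, 0.0192]
tcp_rot: [[-0.09, 0.996, 0.006], [0.996, 0.091, -0.002], [-0.003, 0.006, -1.0]]
force: [-0.3, 0.7, 1.2]
grip_width: 0.0366
```

```bash
python3 - <<'E'
from h import *
o=manip.observe()
print(o["ee_pos"],o["tcp_rot"],o["force"],o["grip_width"])
E
```

```text
[ 0.54968427 -0.029501    0.01917481] [[-0.09049939  0.99587798  0.00607578]
 [ 0.99589328  0.09051295 -0.00199528]
 [-0.002537    0.00587026 -0.99997955]] [-0.33667638  0.71012394  1.21017183] 0.036584380950931514
```

Emit:
move_arm(
  deltas="0 0 0 0 0 0 255; 0 0 0 0 0 0 255; 0 0 -0.01 0 0 0 255; 0 0 -0.02 0.05 0 0 255; 0 0 -0.04 0.05 0 0 255; 0 0 -0.06 0 0 0 255; 0 0 -0.06 0 0 0 255; 0 0 -0.06 0 0 0 255; 0 0 -0.04 0 0 0 255; 0 0 0 0 0 0 255",
)

```text
clock: 6.5
ee_pos: [0.5489, -0.0289, 0.1713]
tcp_rot: [[-0.091, 0.996, -0.005], [0.996, 0.091, -0.003], [-0.002, -0.006, -1.0]]
force: [-0.5, -0.0, -2.4]
grip_width: 0.0333
```

```bash
python3 - <<'E'
from h import *
import pickle
o=manip.observe();c=manip.get_calibration("wrist");im=manip.get_image("wrist")
cv2.imwrite("pics/w3.png",im[:,:,::-1])
print(o["ee_pos"],o["tcp_rot"],o["force"],o["grip_width"],o["qpos"])
im=manip.get_image("scene");cv2.imwrite("pics/s3.png",im[:,:,::-1])
E
```

```text
[ 0.54885476 -0.02890701  0.17130704] [[-0.09058651  0.99587391 -0.00540694]
 [ 0.99588595  0.09057243 -0.0027953 ]
 [-0.00229405 -0.00563792 -0.99998148]] [-0.51088011 -0.02905137 -2.4201144 ] 0.03334031934174411 [-0.18995272  0.44992466  1.55034819 -0.00413309  1.14610497 -1.84974167]
```

View pics/w3.png

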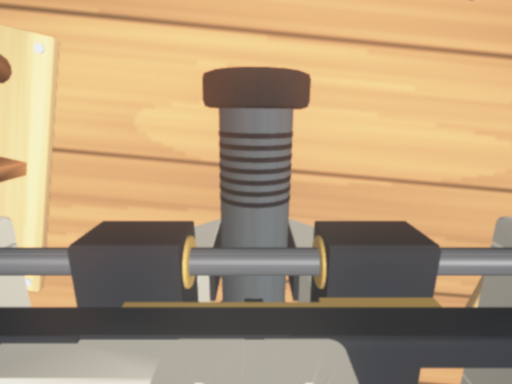

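View pics/s3.png

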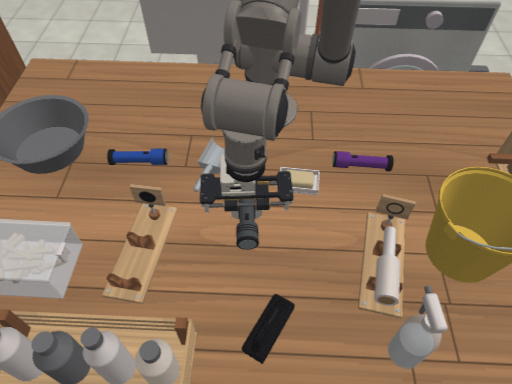

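Torch gripped and level, and the scene view shows it lifted. Next I move so the wrist camera sees the empty stand.

Emit:
move_arm(
  deltas="-0.03 0.01 -0.01 -0.06 0 0 255; -0.06 0.02 -0.02 0 0 0 255; -0.07 0.02 -0.02 0 0 0 255; -0.07 0.02 -0.01 0 0 0 255; -0.04 0.01 0 0 0 0 255; -0.02 0 0 0 0 0 255; 0 0 0 0 0 0.8 255; 0 0 0 0 0 0.9 255; 0 0 0 0 0 0.9 255; 0 0 0 0 0 0 255",
)

```text
clock: 7.85
ee_pos: [0.5995, -0.1794, 0.1911]
tcp_rot: [[0.143, 0.99, -0.018], [0.99, -0.143, 0.002], [-0.0, -0.018, -1.0]]
force: [-0.1, -0.1, -2.3]
grip_width: 0.0335
```

```bash
python3 - <<'E'
from h import *
import pickle
o=manip.observe();c=manip.get_calibration("wrist");im=manip.get_image("wrist")
cv2.imwrite("pics/w4.png",im[:,:,::-1]);pickle.dump((o,c),open("w4.pkl","wb"))
print(o["ee_pos"],o["tcp_rot"],o["force"],o["grip_width"],o["qpos"])
E
```

```text
[ 0.59950969 -0.17936256  0.19105545] [[ 1.42904683e-01  9.89567699e-01 -1.82762487e-02]
 [ 9.89736444e-01 -1.42883116e-01  2.48721258e-03]
 [-1.50102128e-04 -1.84441037e-02 -9.99829882e-01]] [-0.14532927 -0.09860913 -2.31155518] 0.03352185733583405 [-0.41062283  0.57403374  1.27757829 -0.00519376  1.307735   -1.83662707]
```

View pics/w4.png

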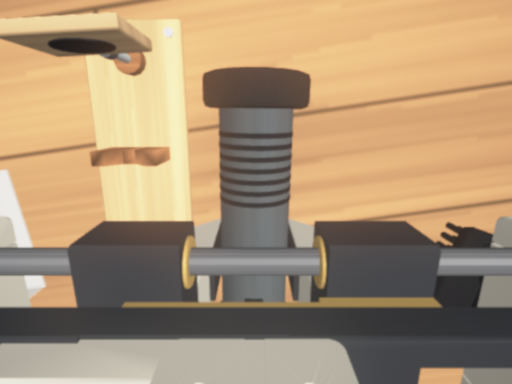

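```bash
python3 - <<'E'
import cv2, numpy as np
s=cv2.imread("pics/scene0.png"); t=cv2.imread("pics/top0.png"); w=cv2.imread("pics/w4.png")
f=lambda im,k:cv2.resize(im,None,fx=k,fy=k,interpolation=cv2.INTER_CUBIC)
a=f(s[180:300,100:180],7)[:,:]
b=f(t[132:222,325:385],9)
A=f(s[225:300,100:170],8);B=f(t[130:190,330:390],10);W=f(w[0:200,80:200],4)
cv2.imwrite("pics/d1.png",A);cv2.imwrite("pics/d2.png",B);cv2.imwrite("pics/d3.png",f(w[0:230,0:200],2.6))
E
```

```text
(no output)
```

View pics/d1.png

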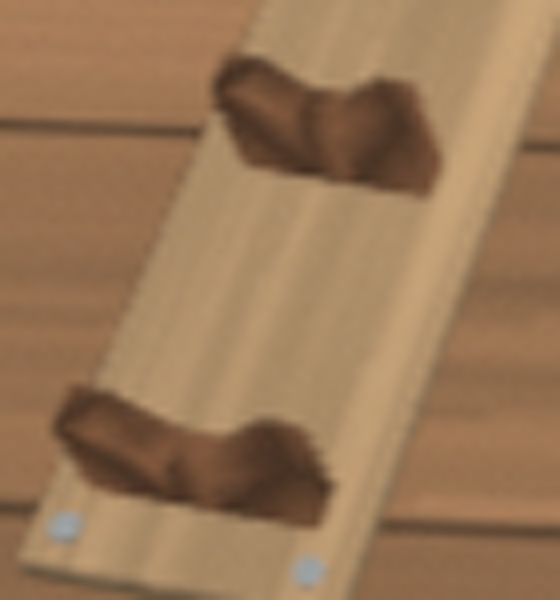

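View pics/d2.png

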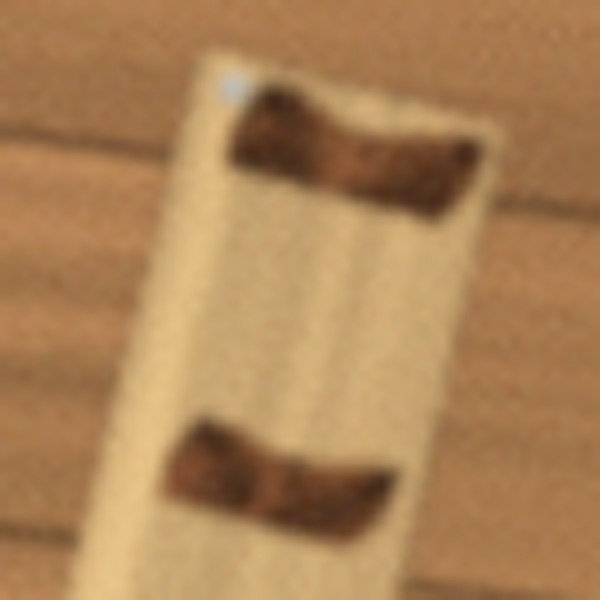

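View pics/d3.png

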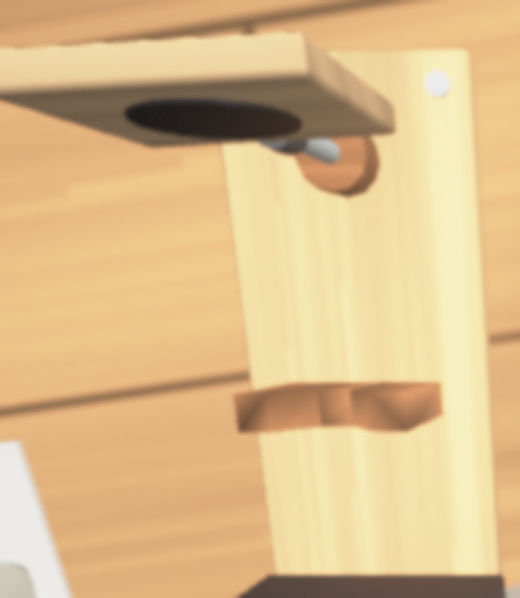

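```bash
cat > fit.py <<'E'
from h import *
import pickle
from scipy.optimize import least_squares
cs=manip.get_calibration("scene");ct=manip.get_calibration("top");o,cw=pickle.load(open("w4.pkl","rb"))
obs=[] # cam,uv,z,axis(0:x,1:y),value
def corner(c,uv,xe,zx,ye,zy):
    obs.append((c,uv,zx,0,xe));obs.append((c,uv,zy,1,ye))
T=[(330+x/10,130+y/10) for x,y in((205,50),(500,122))]+[(361.2,224.4),(330.6,216)]
S=[(85+x/4,175+y/4) for x,y in((232,512),(72,483),(232,112),(368,130))]
corner(ct,T[0],.095,.012,.05,0);corner(ct,T[1],.095,.012,-.05,.012);corner(ct,T[2],-.185,0,-.05,.012);corner(ct,T[3],-.185,0,.05,0)
corner(cs,S[0],.095,0,.05,0);corner(cs,S[1],.095,0,-.05,.012);corner(cs,S[2],-.185,.012,-.05,.012);corner(cs,S[3],-.185,.012,.05,0)
wr=[(x/2.6,y/2.6) for x,y in((469,52),(483,300),(498,570))]
wl=[(x/2.6,y/2.6) for x,y in((228,170),(250,360),(275,575))]
for p in wr: obs.append((cw,p,0.0,1,.05))
for p in wl: obs.append((cw,p,0.012,1,-.05))
obs.append((cw,(400/2.6,50/2.6),.012,0,-.185))
def loc(p,X): 
    c,s=np.cos(p[2]),np.sin(p[2]); d=X[:2]-p[:2]; return np.array([c*d[0]+s*d[1],-s*d[0]+c*d[1]])
def res(p): return [(loc(p,onz(c,u,z))[a]-v)*1e3 for c,u,z,a,v in obs]
r=least_squares(res,[.603,-.302,-.134],x_scale=[.01,.01,.02],loss="soft_l1",f_scale=2)
if __name__=="__main__":
    print(r.x,np.degrees(r.x[2])); print(np.round(r.fun,1))
    for n,sub in(("top",ct),("scene",cs),("wrist",cw)):
        oo=[q for q in obs if q[0] is sub]
        q=least_squares(lambda p:[(loc(p,onz(c,u,z))[a]-v)*1e3 for c,u,z,a,v in oo],r.x,x_scale=[.01,.01,.02]); print(n,q.x)
    print("narrow V bottom wrist",[loc(r.x,onz(cw,(129.2,156),z)) for z in(.036,.04,.044)])
    print("scene narrow V", loc(r.x,onz(cs,(141,242),.04)), "wide", loc(r.x,onz(cs,(100+190/8,225+455/8),.03)))
E
python3 fit.py
```

```text
[ 0.60547984 -0.30313269 -0.13366195] -7.658265439170856
[-4.2 -3.7 -2.   0.8  2.4  2.2  1.8 -3.3 -3.5 -1.1 -3.6  4.3  5.   4.2
  2.7 -3.3 -1.3 -1.7 -2.4  3.7  2.5  1.   0.4]
top [ 0.60481849 -0.3040837  -0.13487407]
scene [ 0.60577154 -0.30188998 -0.12855818]
wrist [ 0.60575355 -0.30327677 -0.13906034]
narrow V bottom wrist [array([-0.05247546, -0.00377834]), array([-0.05295887, -0.00210479]), array([-0.05344228, -0.00043124])]
scene narrow V [-0.04538847  0.00345818] wide [ 0.06063653 -0.00315218]
```

```bash
python3 - <<'E'
from h import *
import pickle
o,c=pickle.load(open("w4.pkl","rb")); R=o["tcp_rot"];p=o["ee_pos"]
for dz in(-.006,-.008,-.01):
  for x in(-.085,-.07):
    q=[proj(c,p+R@np.array([s*.024,x,dz-(0 if s else .024)])).round(1) for s in(0,-1,1)]
    print(dz,x,*q)
  print("barrel",[proj(c,p+R@np.array([s*.017,-.04,dz])).round(1) for s in(-1,1)])
E
```

```text
-0.006 -0.085 [252.  68.] [198.2  75.6] [306.5  75.8]
-0.006 -0.07 [252.  110.5] [199.7 110.7] [304.9 110.8]
barrel [array([217. , 175.1]), array([287.6, 175.2])]
-0.008 -0.085 [252.   67.2] [197.4  75.1] [307.2  75.2]
-0.008 -0.07 [252.  110.5] [198.9 110.6] [305.7 110.8]
barrel [array([216.5, 176. ]), array([288.1, 176.1])]
-0.01 -0.085 [252.   66.4] [196.5  74.5] [308.   74.7]
-0.01 -0.07 [252.  110.4] [198.1 110.6] [306.4 110.8]
barrel [array([216. , 176.9]), array([288.5, 177. ])]
```

Emit:
move_arm(
  deltas="-0.02 0.005 0 -0.1 0 -0.1 255; -0.04 0.01 0.01 -0.1 0 0 255; -0.06 0.01 0.02 0 0 0 255; -0.06 0.01 0.02 0 0 0 255; -0.04 0.01 0.01 0 0 0 255; -0.02 0 0 0 0 0 255; 0 0 0 0 0 0 255; 0 0 0 0 0 0 255; 0 0 0 0 0 0 255; 0 0 0 0 0 0 255",
)

```text
clock: 9.15
ee_pos: [0.6064, -0.3084, 0.1599]
tcp_rot: [[0.127, 0.992, 0.002], [0.992, -0.127, -0.001], [-0.001, 0.002, -1.0]]
force: [0.1, 0.1, -1.5]
grip_width: 0.033
```

```bash
cat > look.py <<'E'
from h import *
import pickle,sys
tag=sys.argv[1]; o=manip.observe()
print(o["ee_pos"].round(4),o["tcp_rot"].round(4).tolist(),o["force"].round(1),round(o["grip_width"],4),o["qpos"].round(3))
for n in sys.argv[2:]:
    c=manip.get_calibration(n);im=manip.get_image(n)
    cv2.imwrite(f"pics/{n}_{tag}.png",im[:,:,::-1]);pickle.dump((o,c),open(f"{n}_{tag}.pkl","wb"))
E
python3 look.py 5 wrist scene
```

```text
[ 0.6064 -0.3084  0.1599] [[0.1274, 0.9918, 0.0021], [0.9919, -0.1274, -0.0008], [-0.0006, 0.0022, -1.0]] [ 0.1  0.1 -1.5] 0.033 [-0.583  0.69   1.152  0.     1.298 -2.026]
```

View pics/wrist_5.png

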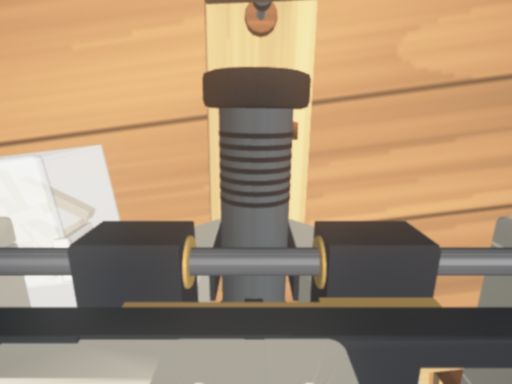

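View pics/scene_5.png

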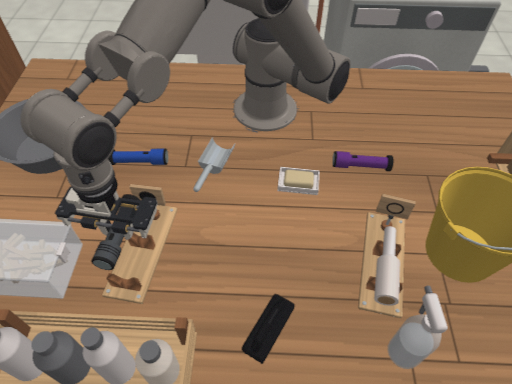

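```bash
python3 - <<'E'
from h import *
import pickle
o,c=pickle.load(open("wrist_5.pkl","rb")); R=o["tcp_rot"];p=o["ee_pos"]
im=cv2.imread("pics/wrist_5.png"); cv2.imwrite("pics/d5.png",cv2.resize(im[0:225,190:330],None,fx=3.5,fy=3.5,interpolation=cv2.INTER_CUBIC)[:600])
g=cv2.cvtColor(im,cv2.COLOR_BGR2HSV)[...,1].astype(float); g=cv2.GaussianBlur(g,(5,5),0)
for r in(15,30,45,60,120,150,180,205):
    d=np.diff(g[r,195:330]); 
    L=195+np.argmin(d[:28])+.5; Rr=195+85+np.argmax(d[85:])+.5
    a=onz(c,(L,r),.012);b=onz(c,(Rr,r),.012)
    m=(a+b)/2; 
    print(r,L,Rr,(R.T@(a-p)).round(4)[:2],(R.T@(b-p)).round(4)[:2])
# torch silhouette in tool frame
for r,l,rr in((150,219,293),(180,219.5,291)):
    for u in(l,rr): print((R.T@(onz(c,(u,r),p[2]+.007)-p)).round(4))
print(c["R"]@R)
print(R.T@(-np.array(c["R"]).T@c["t"]-p))
E
```

```text
15 205.5 315.5 [-0.0421 -0.1521] [ 0.055  -0.1522]
30 206.5 315.5 [-0.0416 -0.1401] [ 0.0557 -0.1402]
45 206.5 314.5 [-0.0421 -0.1278] [ 0.0554 -0.128 ]
60 206.5 313.5 [-0.0426 -0.1153] [ 0.0552 -0.1154]
120 219.5 291.5 [-0.0322 -0.0619] [ 0.0369 -0.062 ]
150 220.5 289.5 [-0.0321 -0.0332] [ 0.0359 -0.0333]
180 220.5 288.5 [-0.0329 -0.0029] [ 0.0359 -0.003 ]
205 221.5 287.5 [-0.0326  0.0237] [0.0357 0.0235]
[-0.0156 -0.0522 -0.0071]
[ 0.0191 -0.0523 -0.0071]
[-0.0157 -0.0378 -0.0071]
[ 0.0186 -0.0379 -0.0071]
[[ 9.99998902e-01 -1.48119587e-03 -3.58143367e-05]
 [ 1.42250944e-03  9.66576894e-01 -2.56372940e-01]
 [ 4.14355852e-04  2.56372608e-01  9.66577940e-01]]
[ 0.00071334 -0.06947662 -0.14727168]
```

View pics/d5.png

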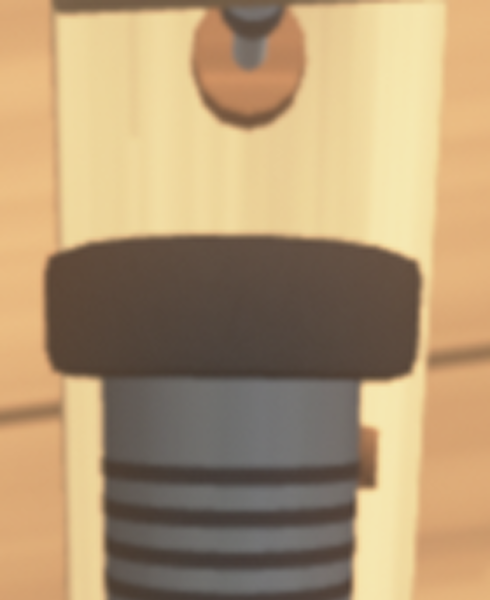

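Emit:
move_arm(
  deltas="0.01 -0.004 0 0 0 0.08 255; 0 0 0.03 0 0 0 255; 0 0 0.04 0 0 0 255; 0 0 0.04 0 0 0 255; 0 0 0.03 0 0 0 255; 0 0 0.02 0 0 0 255; 0 0 0 0 0 0 255; 0 0 0 0 0 0 255; 0 0 0 0 0 0 255; 0 0 0 0 0 0 255",
)

```text
clock: 10.5
ee_pos: [0.6053, -0.3025, 0.0755]
tcp_rot: [[0.134, 0.991, 0.003], [0.991, -0.134, -0.001], [-0.001, 0.003, -1.0]]
force: [0.0, 0.1, -2.7]
grip_width: 0.0334
```

```bash
python3 look.py 6 wrist scene; python3 - <<'E'
import cv2
im=cv2.imread("pics/wrist_6.png"); cv2.imwrite("pics/d6.png",cv2.resize(im[0:225,170:350],None,fx=2.6,fy=2.6,interpolation=cv2.INTER_CUBIC))
im=cv2.imread("pics/scene_6.png"); cv2.imwrite("pics/e6.png",cv2.resize(im[170:310,40:200],None,fx=4,fy=4,interpolation=cv2.INTER_CUBIC))
E
```

```text
[ 0.6053 -0.3025  0.0755] [[0.1343, 0.9909, 0.0028], [0.9909, -0.1343, -0.0014], [-0.001, 0.0029, -1.0]] [ 0.   0.1 -2.7] 0.0334 [-0.577  0.762  1.257  0.     1.119 -2.013]
```

View pics/d6.png

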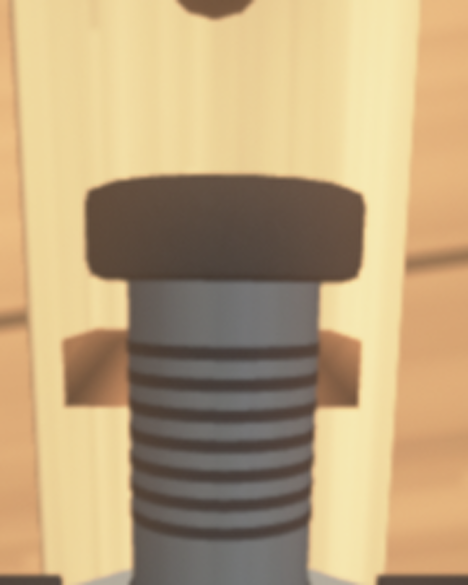

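View pics/e6.png

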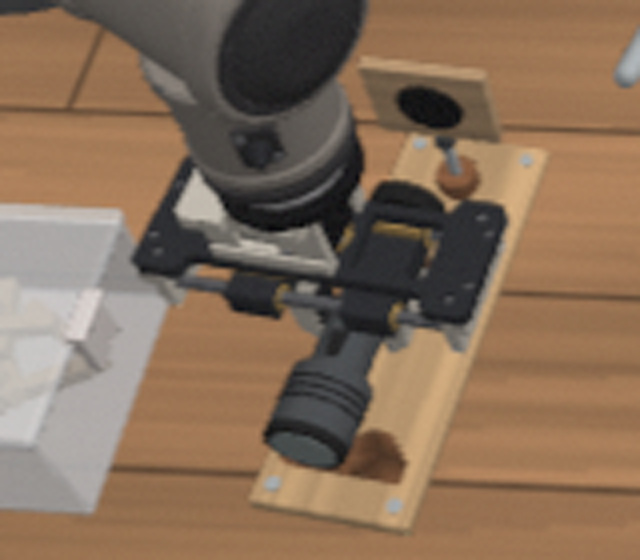

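```bash
python3 - <<'E'
from h import *
import pickle
o,c=pickle.load(open("wrist_6.pkl","rb")); R=o["tcp_rot"];p=o["ee_pos"]
for u in(64,360): print((R.T@(onz(c,(170+u/2.6,373.5/2.6),.055)-p)).round(4))
for u in(86,364): print("ring",(R.T@(onz(c,(170+u/2.6,240/2.6),p[2]+.007)-p)).round(4))
for u in(129,319): print("barrel",(R.T@(onz(c,(170+u/2.6,340/2.6),p[2]+.007)-p)).round(4))
print("ring top edges",[(R.T@(onz(c,(256,r/2.6),p[2]+.031)-p)).round(4)[1] for r in (175,280)])
E
```

```text
[-0.0322 -0.0523  0.0204]
[ 0.0311 -0.0524  0.0203]
ring [-0.0219 -0.0779 -0.0072]
ring [ 0.0257 -0.0779 -0.0073]
barrel [-0.015  -0.0611 -0.0072]
barrel [ 0.0186 -0.0611 -0.0072]
ring top edges [np.float64(-0.0851), np.float64(-0.071)]
```

Emit:
move_arm(
  deltas="-0.005 0 0 0 0 0 255; 0 0 0.006 0 0 0 255; 0 0 0.006 0 0 0 255; 0 0 0.006 0 0 0 255; 0 0 0.004 0 0 0 255; 0 0 0.003 0 0 0 255; 0 0 0.001 0 0 0 255; 0 0 0 0 0 0 255; 0 0 0 0 0 0 255; 0 0 0 0 0 0 255",
)

```text
clock: 11.85
ee_pos: [0.6049, -0.3051, 0.0615]
tcp_rot: [[0.134, 0.991, 0.003], [0.991, -0.134, -0.001], [-0.001, 0.003, -1.0]]
force: [-0.8, -0.3, -2.4]
grip_width: 0.0335
```

```bash
python3 look.py 7 wrist; python3 - <<'E'
import cv2
im=cv2.imread("pics/wrist_7.png"); cv2.imwrite("pics/d7.png",cv2.resize(im[0:225,170:350],None,fx=2.6,fy=2.6,interpolation=cv2.INTER_CUBIC))
E
```

```text
[ 0.6049 -0.3051  0.0615] [[0.1343, 0.9909, 0.0026], [0.9909, -0.1343, -0.0013], [-0.0009, 0.0028, -1.0]] [-0.8 -0.3 -2.4] 0.0335 [-0.58   0.779  1.265  0.     1.094 -2.017]
```

View pics/d7.png

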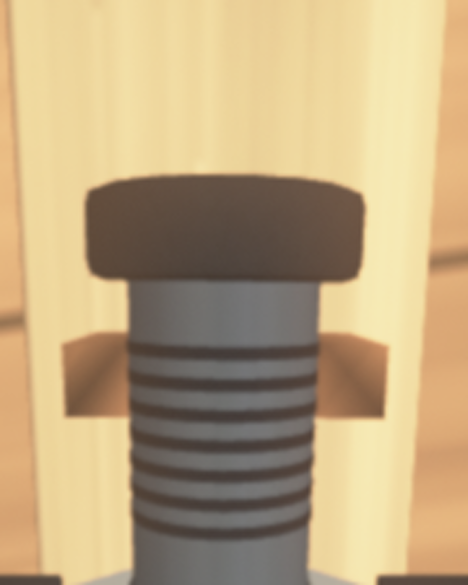

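Emit:
move_arm(
  deltas="0 0 0.003 0 0 0 255; 0 0 0.003 0 0 0 255; 0 0 0.002 0 0 0 255; 0 0 0 0 0 0 255; 0 0 0 0 0 0 255; 0 0 0 0 0 0 255; 0 0 0 0 0 0 255; 0 0 0 0 0 0 255; 0 0 0 0 0 0 255; 0 0 0 0 0 0 255",
)

```text
clock: 13.15
ee_pos: [0.6055, -0.3047, 0.0596]
tcp_rot: [[0.134, 0.991, 0.004], [0.991, -0.134, -0.002], [-0.001, 0.005, -1.0]]
force: [-1.4, 1.8, 1.7]
grip_width: 0.0334
```

Emit:
move_arm(
  deltas="0 0 0.001 0.06 0 0 255; 0 0 0.002 0 0 0 255; 0 0 0.003 0 0 0 255; 0 0 0.003 0 0 0 255; 0 0 0 0 0 0 255; 0 0 0 0 0 0 255; 0 0 0 0 0 0 255; 0 0 0 0 0 0 255; 0 0 0 0 0 0 255; 0 0 0 0 0 0 255",
)

```text
clock: 14.4
ee_pos: [0.6056, -0.3046, 0.0595]
tcp_rot: [[0.133, 0.991, -0.001], [0.991, -0.133, -0.002], [-0.002, -0.001, -1.0]]
force: [-2.5, 2.1, 2.9]
grip_width: 0.0334
```

```bash
python3 look.py 8 wrist scene; python3 - <<'E'
import cv2
im=cv2.imread("pics/wrist_8.png"); cv2.imwrite("pics/d8.png",cv2.resize(im[0:225,170:350],None,fx=2.6,fy=2.6,interpolation=cv2.INTER_CUBIC))
im=cv2.imread("pics/scene_8.png"); cv2.imwrite("pics/e8.png",cv2.resize(im[170:310,40:200],None,fx=4,fy=4,interpolation=cv2.INTER_CUBIC))
E
```

```text
[ 0.6056 -0.3046  0.0595] [[0.1332, 0.9911, -0.001], [0.9911, -0.1332, -0.0019], [-0.002, -0.0007, -1.0]] [-2.5  2.1  2.9] 0.0334 [-5.780e-01  7.840e-01  1.262e+00 -2.000e-03  1.096e+00 -2.014e+00]
```

View pics/e8.png

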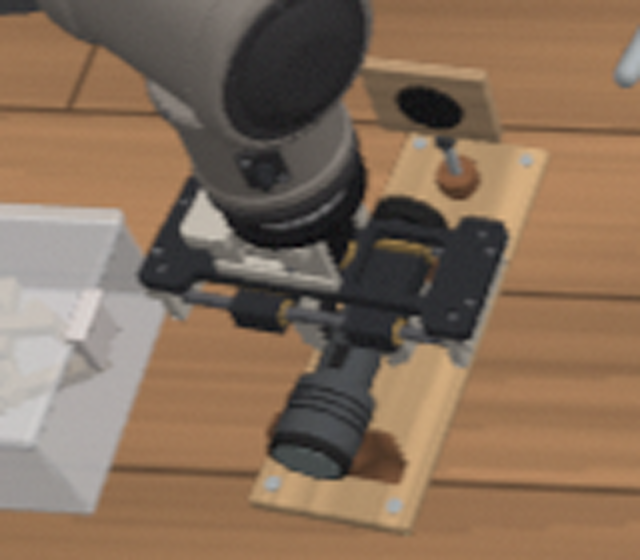

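View pics/d8.png

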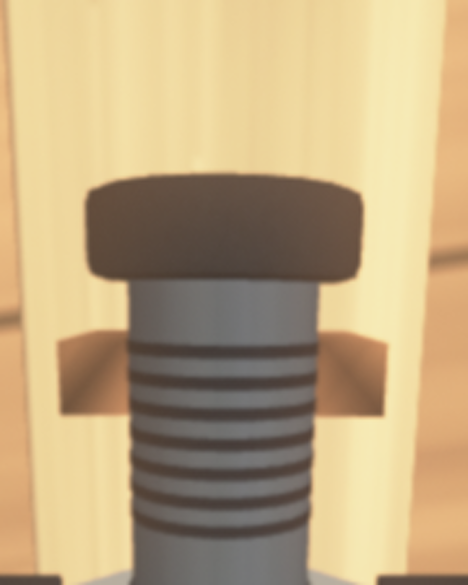

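```bash
python3 - <<'E'
from h import *
import pickle
cs=manip.get_calibration("scene");o,cw=pickle.load(open("wrist_8.pkl","rb"))
p=np.array([.6055,-.304]);a=np.radians(-7.7)
def W(x,y,z): return np.array([p[0]+np.cos(a)*x-np.sin(a)*y,p[1]+np.sin(a)*x+np.cos(a)*y,z])
def e(u): return ((u-np.array([40,170]))*4).round(0)
def d(u): return ((u-np.array([170,0]))*2.6).round(0)
print("seated nose rim L,R,top,bot",[e(proj(cs,W(.085,y,z))) for y,z in((-.024,.064),(.024,.064),(0,.088),(0,.04))])
R=o["tcp_rot"];t=o["ee_pos"]
print("held nose",[e(proj(cs,t+R@np.array([x,.085,-.007+z]))) for x,z in((-.024,0),(.024,0),(0,-.024),(0,.024))])
print("board corners",[e(proj(cs,W(x,y,z))) for x,y,z in((.095,-.05,.012),(.095,.05,0),(-.185,-.05,.012),(-.185,.05,.012))])
print("tail ring seated",[d(proj(cw,W(x,y,z))) for x,y,z in((-.07,0,.088),(-.085,0,.088),(-.078,-.024,.064),(-.078,.024,.064))])
E
```

```text
seated nose rim L,R,top,bot [array([268., 454.]), array([348., 468.]), array([296., 442.]), array([319., 479.])]
held nose [array([265., 452.]), array([346., 466.]), array([294., 440.]), array([317., 477.])]
board corners [array([244., 500.]), array([410., 538.]), array([408., 125.]), array([547., 147.])]
tail ring seated [array([217., 286.]), array([217., 177.]), array([ 80., 239.]), array([355., 240.])]
```

Emit:
move_arm(
  deltas="0.003 0 0.002 0 0 0 255; 0.001 0 0.003 0 0 0 255; 0 0 0.004 0 0 0 255; 0 0 0.005 0 0 0 255; 0 0 0.005 0 0 0 255; 0 0 0 0 0 0 255; 0 0 0 0 0 0 255; 0 0 0 0 0 0 255; 0 0 0 0 0 0 255; 0 0 0 0 0 0 255",
)

```text
clock: 15.75
ee_pos: [0.6059, -0.3044, 0.0592]
tcp_rot: [[0.131, 0.991, 0.002], [0.991, -0.131, -0.008], [-0.007, 0.003, -1.0]]
force: [-1.6, 1.6, 3.5]
grip_width: 0.0333
```

```bash
python3 look.py 9 wrist
```

```text
[ 0.6059 -0.3044  0.0592] [[0.1313, 0.9913, 0.0021], [0.9913, -0.1313, -0.0078], [-0.0075, 0.0031, -1.0]] [-1.6  1.6  3.5] 0.0333 [-0.576  0.781  1.268 -0.006  1.087 -2.012]
```

Tool height stays at 59 mm under +6 N of load change. At the grasp it was 19 mm with the axis at 24 mm, so the axis is now ≈ 64 mm: seated. Opening.

Emit:
move_arm(
  deltas="0 0 0 0 0 0 255; 0 0 0 0 0 0 255; 0 0 0 0 0 0 200; 0 0 0 0 0 0 120; 0 0 0 0 0 0 90; 0 0 0 0 0 0 90; 0 0 0 0 0 0 90; 0 0 0 0 0 0 90; 0 0 0 0 0 0 90; 0 0 0 0 0 0 90",
)

```text
clock: 17.05
ee_pos: [0.6062, -0.3049, 0.0578]
tcp_rot: [[0.132, 0.991, 0.002], [0.991, -0.132, -0.008], [-0.008, 0.003, -1.0]]
force: [0.2, -0.5, 0.4]
grip_width: 0.0595
```

```bash
python3 look.py 10 wrist scene; python3 - <<'E'
import cv2
im=cv2.imread("pics/scene_10.png"); cv2.imwrite("pics/e10.png",cv2.resize(im[170:310,40:200],None,fx=4,fy=4,interpolation=cv2.INTER_CUBIC))
E
```

```text
[ 0.6062 -0.3049  0.0578] [[0.1321, 0.9912, 0.0025], [0.9912, -0.132, -0.008], [-0.0076, 0.0035, -1.0]] [ 0.2 -0.5  0.4] 0.0595 [-0.576  0.784  1.268 -0.006  1.084 -2.012]
```

View pics/wrist_10.png

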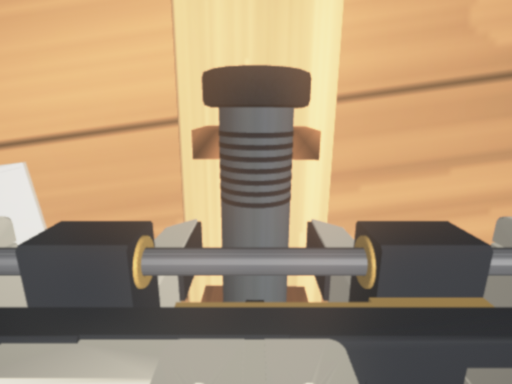

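View pics/e10.png

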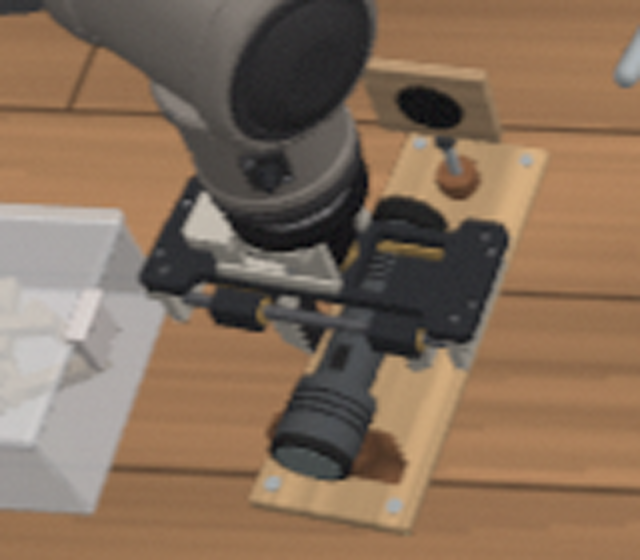

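Torch stayed put on release. Rising, then over to the sign.

Emit:
move_arm(
  deltas="0 0 -0.02 0 0 0 90; 0 0 -0.04 0 0.09 0 90; 0 0 -0.06 0 0 0 90; 0 0 -0.07 0 0 0 90; 0 0 -0.07 0 0 0 90; 0 0 -0.06 0 0 0 90; 0 0 -0.03 0 0 0.8 90; 0 0 0 0 0 1 90; 0 -0.02 0 0 0 1 90; 0 -0.02 0 0 0 1 90",
)

```text
clock: 18.4
ee_pos: [0.587, -0.2981, 0.2468]
tcp_rot: [[0.456, 0.89, 0.011], [0.89, -0.456, -0.005], [0.001, 0.012, -1.0]]
force: [1.0, 0.2, 0.5]
grip_width: 0.0591
```

Emit:
move_arm(
  deltas="0 0 0 0 0 1 90; 0 0 0 0 0 1 90; 0 0 0 0 0 1 90; 0 0 0 0 0 1 90; 0 0 0 0 0 1 90; 0 0 0 0 0 1 90; 0 0 0 0 0 1 90; 0 0 0 0 0 1 90; 0 0 0 0 0 1 90; 0 0 0 0 0 1 90",
)

```text
clock: 19.65
ee_pos: [0.5862, -0.2976, 0.2569]
tcp_rot: [[0.981, 0.193, 0.019], [0.193, -0.981, -0.01], [0.016, 0.014, -1.0]]
force: [-0.3, -0.2, -0.1]
grip_width: 0.0596
```

```bash
python3 look.py 11 wrist scene top
```

```text
[ 0.5862 -0.2976  0.2569] [[0.981, 0.1932, 0.0188], [0.1935, -0.9811, -0.0102], [0.0164, 0.0136, -0.9998]] [-0.3 -0.2 -0.1] 0.0596 [-0.587  0.571  1.102  0.002  1.448 -0.782]
```

View pics/wrist_11.png

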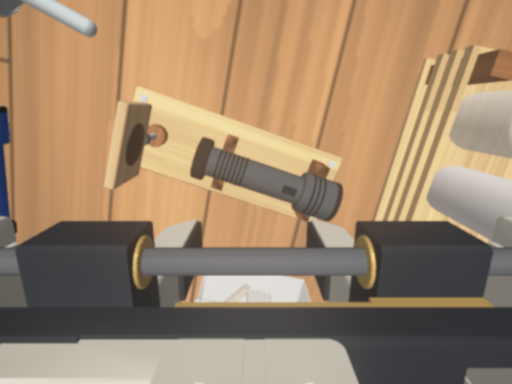

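View pics/scene_11.png

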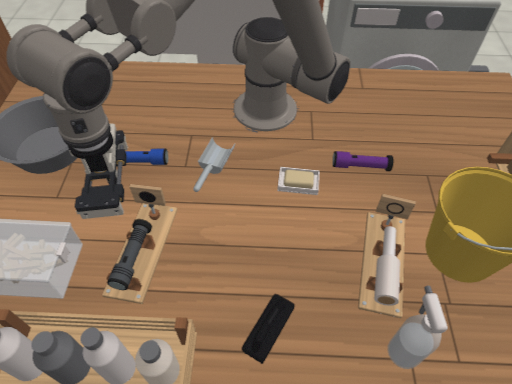

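```bash
python3 - <<'E'
import cv2
im=cv2.imread("pics/wrist_11.png"); cv2.imwrite("pics/d11.png",cv2.resize(im[80:220,80:360],None,fx=2.8,fy=2.8,interpolation=cv2.INTER_CUBIC))
cv2.imwrite("pics/e11.png",cv2.resize(im[90:200,90:170],None,fx=5,fy=5,interpolation=cv2.INTER_CUBIC))
E
```

```text
(no output)
```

View pics/e11.png

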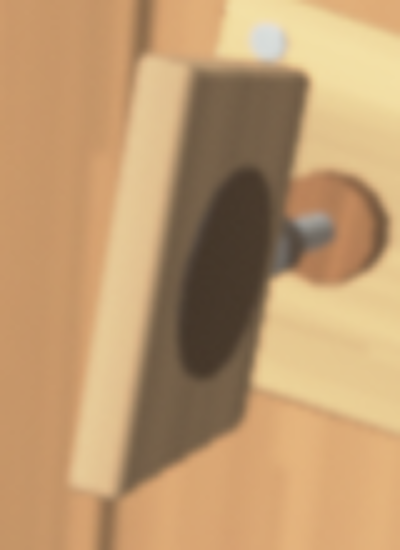

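View pics/d11.png

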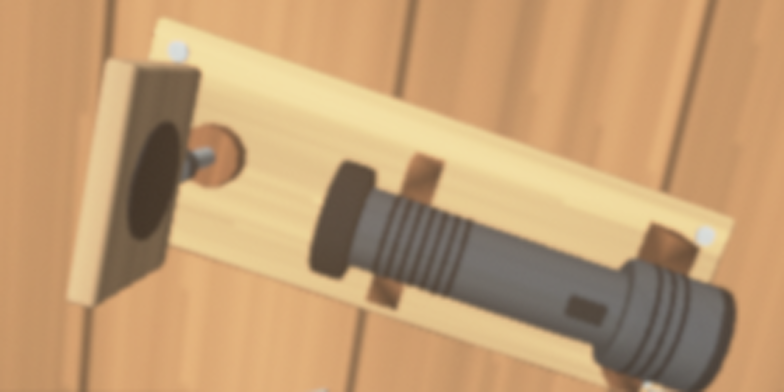

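```bash
python3 - <<'E'
from h import *
import pickle
o,c=pickle.load(open("wrist_11.pkl","rb"));cs=manip.get_calibration("scene")
P=[np.array([90+x/5,90+y/5]) for x,y in((145,57),(193,65),(120,497),(70,487))]
Q=[onz(c,u,.138) for u in P]; 
for q in Q: print(q.round(4))
ctr=sum(Q)/4; e=(Q[0]+Q[1])/2-(Q[2]+Q[3])/2; print("ctr",ctr,"width",np.linalg.norm(e),"thick",np.linalg.norm((Q[1]+Q[2]-Q[0]-Q[3])/2))
n=np.degrees(np.arctan2(-e[0],e[1])); print("normal yaw",n)
print(tri((c,cs),(P[1],(85+304/4,175+54/4))),tri((c,cs),(P[2],(85+181/4,175+41/4))))
a=np.radians(-7.7); p=np.array([.6055,-.304]); print("expected pin",p-.145*np.array([np.cos(a),np.sin(a)]))
E
```

```text
[ 0.4613 -0.2443  0.138 ]
[ 0.4693 -0.2441  0.138 ]
[ 0.4627 -0.3225  0.138 ]
[ 0.4537 -0.3223  0.138 ]
ctr [ 0.46173804 -0.2832875   0.138     ] width 0.07851376409410583 thick 0.008504306968588855
normal yaw -5.156572604352686
(array([ 0.47077237, -0.24275746,  0.14381775]), [0.0011549392493167784, 0.0011549392493167667]) (array([ 0.46651669, -0.31812698,  0.14755393]), [0.0008978147459341474, 0.0008978147459342186])
expected pin [ 0.46180744 -0.284572  ]
```

Emit:
move_arm(
  deltas="-0.04 -0.015 0 0.08 -0.1 0 90; -0.08 -0.025 0 0.08 -0.08 0 90; -0.08 -0.025 0 0 0 0 90; -0.04 -0.01 0 0 0 0.6 90; 0 0 0 0 0 0.9 90; 0 0 0 0 0 0.9 90; 0 0 0 0 0 0.85 90; 0 0 0 0 0 0 90; 0 0 0 0 0 0 90; 0 0 0 0 0 0 90",
)

```text
clock: 21.05
ee_pos: [0.4569, -0.2844, 0.2589]
tcp_rot: [[0.997, -0.072, 0.003], [-0.072, -0.997, -0.002], [0.003, 0.002, -1.0]]
force: [-0.9, 0.3, 0.7]
grip_width: 0.059
```

```bash
python3 look.py 12 wrist
```

```text
[ 0.4569 -0.2844  0.2589] [[0.9974, -0.0718, 0.0032], [-0.0718, -0.9974, -0.0024], [0.0033, 0.0021, -1.0]] [-0.9  0.3  0.7] 0.059 [-0.699  0.348  1.455  0.     1.334 -0.628]
```

View pics/wrist_12.png

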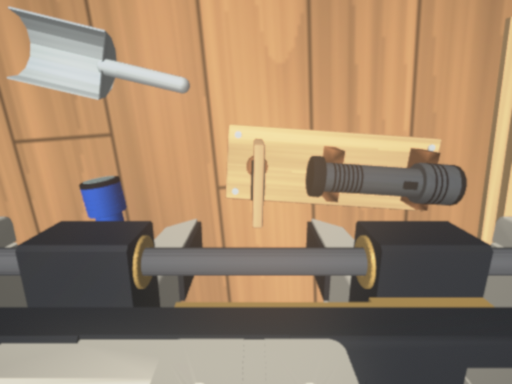

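```bash
python3 - <<'E'
from h import *
import pickle
im=cv2.imread("pics/wrist_12.png"); cv2.imwrite("pics/d12.png",cv2.resize(im[130:235,215:300],None,fx=5.5,fy=5.5,interpolation=cv2.INTER_CUBIC))
E
```

```text
(no output)
```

View pics/d12.png

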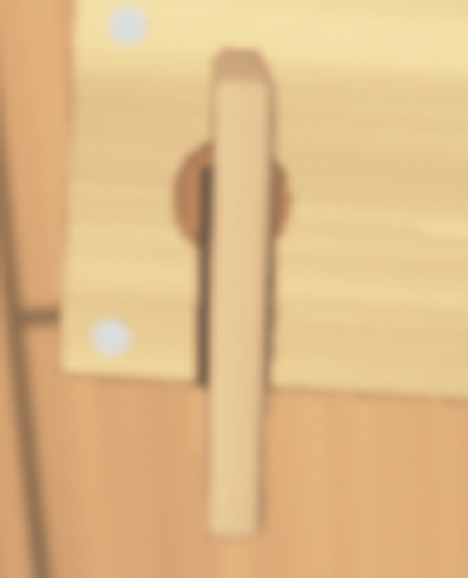

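```bash
python3 - <<'E'
from h import *
import pickle
o,c=pickle.load(open("wrist_12.pkl","rb"));R=o["tcp_rot"];p=o["ee_pos"]
P=[np.array([215+x/5.5,130+y/5.5]) for x,y in((215,78),(270,80),(261,533),(210,533))]
Q=[onz(c,u,.138) for u in P]
for q in Q: print((R.T@(q-p)).round(4))
ctr=sum(Q)/4; e=(Q[0]+Q[1])/2-(Q[2]+Q[3])/2; print("ctr",ctr,R.T@(ctr-p),"width",np.linalg.norm(e)); 
print("normal yaw",np.degrees(np.arctan2(-e[0],e[1])),"tool yaw",np.degrees(np.arctan2(R[1,0],R[0,0])))
E
```

```text
[-0.0004 -0.0417  0.1208]
[ 0.0085 -0.0414  0.1208]
[0.0077 0.037  0.121 ]
[-0.0012  0.037   0.121 ]
ctr [ 0.4610558  -0.28267556  0.138     ] [ 0.00366351 -0.00226576  0.12091679] width 0.07863120100674356
normal yaw -4.665668069323194 tool yaw -4.119699679709352
```

Emit:
move_arm(
  deltas="0.008 -0.002 0.02 0 0 0.1 90; 0 0 0.04 0 0 0 90; 0 0 0.06 0 0 0 90; 0 0 0.06 0 0 0 90; 0 0 0.05 0 0 0 90; 0 0 0.03 0 0 0 90; 0 0 0 0 0 0 90; 0 0 0 0 0 0 90; 0 0 0 0 0 0 90; 0 0 0 0 0 0 90",
)

```text
clock: 22.35
ee_pos: [0.4629, -0.2831, 0.1222]
tcp_rot: [[0.997, -0.08, 0.003], [-0.08, -0.997, -0.002], [0.003, 0.002, -1.0]]
force: [-0.4, 0.4, 0.2]
grip_width: 0.0594
```

```bash
python3 look.py 13 wrist
```

```text
[ 0.4629 -0.2831  0.1222] [[0.9968, -0.08, 0.0033], [-0.0799, -0.9968, -0.0019], [0.0034, 0.0016, -1.0]] [-0.4  0.4  0.2] 0.0594 [-6.910e-01  4.900e-01  1.638e+00  1.000e-03  1.010e+00 -6.110e-01]
```

View pics/wrist_13.png

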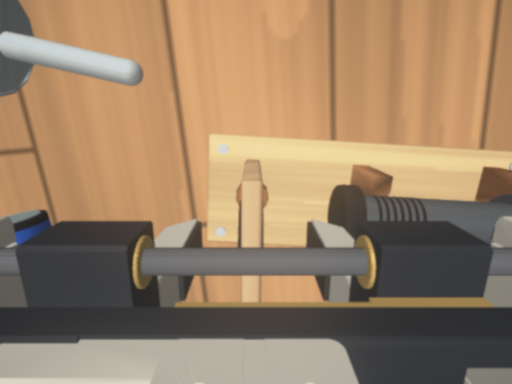

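Emit:
move_arm(
  deltas="-0.004 -0.001 0.003 0 0 0 90; 0 0 0.002 0 0 0 120; 0 0 0 0 0 0 180; 0 0 0 0 0 0 220; 0 0 0 0 0 0 255; 0 0 0 0 0 0 255; 0 0 0 0 0 0 255; 0 0 0 0 0 0 255; 0 0 0 0 0 0 255; 0 0 0 0 0 0 255",
)

```text
clock: 23.65
ee_pos: [0.4613, -0.2825, 0.12]
tcp_rot: [[0.997, -0.08, 0.005], [-0.08, -0.997, -0.003], [0.005, 0.002, -1.0]]
force: [1.9, -0.2, -0.3]
grip_width: 0.01
```

```bash
python3 look.py 14 wrist
```

```text
[ 0.4613 -0.2825  0.12  ] [[0.9968, -0.0797, 0.0046], [-0.0797, -0.9968, -0.0026], [0.0048, 0.0023, -1.0]] [ 1.9 -0.2 -0.3] 0.01 [-6.920e-01  4.900e-01  1.646e+00  1.000e-03  1.001e+00 -6.130e-01]
```

View pics/wrist_14.png

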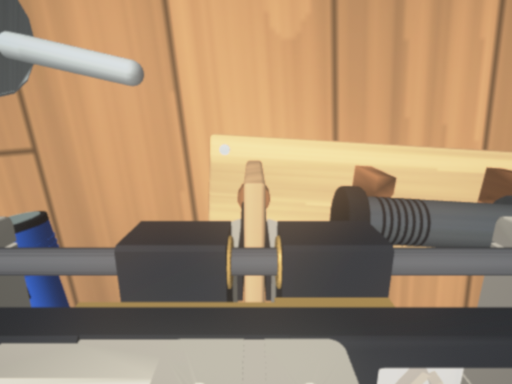

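Emit:
move_arm(
  deltas="0.0003 0 0 0 0 0.5 255; 0.0003 0 0 0 0 1 255; 0.0003 0 0 0 0 1 255; 0.0003 0 0 0 0 1 255; 0.0003 0 0 0 0 1 255; 0.0003 0 0 0 0 1 255; 0.0003 0 0 0 0 1 255; 0.0003 0 0 0 0 1 255; 0.0003 0 0 0 0 1 255; 0 0 0 0 0 0.5 255",
)

```text
clock: 24.95
ee_pos: [0.4624, -0.2831, 0.1201]
tcp_rot: [[0.629, -0.778, 0.004], [-0.778, -0.629, -0.003], [0.005, -0.002, -1.0]]
force: [1.9, 0.2, -0.4]
grip_width: 0.0098
```

```bash
python3 look.py 15 wrist scene
```

```text
[ 0.4624 -0.2831  0.1201] [[0.6285, -0.7778, 0.0041], [-0.7778, -0.6285, -0.0026], [0.0046, -0.0016, -1.0]] [ 1.9  0.2 -0.4] 0.0098 [-6.910e-01  4.920e-01  1.642e+00  1.000e-03  1.003e+00  2.000e-01]
```

View pics/scene_15.png

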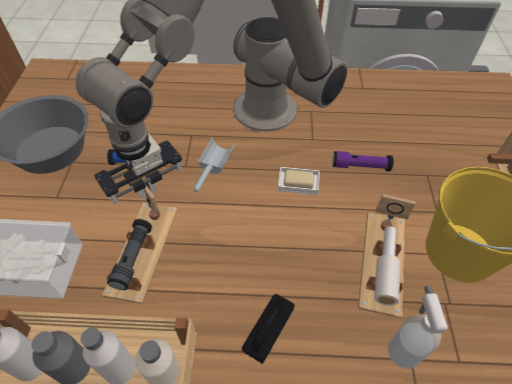

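View pics/wrist_15.png

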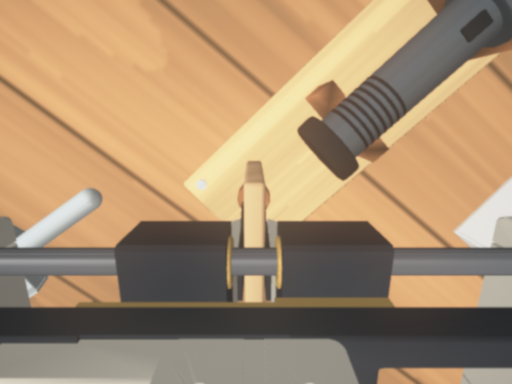

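Emit:
move_arm(
  deltas="0.0003 0 0 0 0 1 255; 0.0003 0 0 0 0 1 255; 0.0003 0 0 0 0 1 255; 0.0003 0 0 0 0 1 255; 0.0003 0 0 0 0 1 255; 0.0003 0 0 0 0 1 255; 0.0003 0 0 0 0 1 255; 0.0003 0 0 0 0 1 255; 0.0003 0 0 0 0 1 255; 0.0003 0 0 0 0 1 255",
)

```text
clock: 26.3
ee_pos: [0.4627, -0.2844, 0.1201]
tcp_rot: [[-0.206, -0.979, 0.004], [-0.979, 0.206, -0.002], [0.001, -0.004, -1.0]]
force: [1.0, -0.3, 0.5]
grip_width: 0.0098
```

```bash
python3 look.py 16
```

```text
[ 0.4627 -0.2844  0.1201] [[-0.206, -0.9785, 0.0037], [-0.9785, 0.206, -0.0019], [0.0011, -0.004, -1.0]] [ 1.  -0.3  0.5] 0.0098 [-6.930e-01  4.940e-01  1.639e+00  1.000e-03  1.005e+00  1.085e+00]
```

Emit:
move_arm(
  deltas="0.0003 0 0 0 0 1 255; 0.0003 0 0 0 0 1 255; 0.0003 0 0 0 0 1 255; 0.0003 0 0 0 0 1 255; 0.0003 0 0 0 0 1 255; 0.0003 0 0 0 0 1 255; 0.0003 0 0 0 0 1 255; 0.0003 0 0 0 0 1 255; 0.0003 0 0 0 0 1 255; 0.0003 0 0 0 0 1 255",
)

```text
clock: 27.55
ee_pos: [0.4618, -0.2854, 0.1201]
tcp_rot: [[-0.89, -0.455, 0.004], [-0.455, 0.89, -0.001], [-0.003, -0.002, -1.0]]
force: [2.2, -1.3, 0.5]
grip_width: 0.0096
```

```bash
python3 look.py 17
```

```text
[ 0.4618 -0.2854  0.1201] [[-0.8903, -0.4554, 0.0037], [-0.4554, 0.8903, -0.0009], [-0.0029, -0.0025, -1.0]] [ 2.2 -1.3  0.5] 0.0096 [-0.696  0.494  1.639  0.002  1.006  1.972]
```

Emit:
move_arm(
  deltas="0.0003 0 0 0 0 1 255; 0.0003 0 0 0 0 1 255; 0.0003 0 0 0 0 1 255; 0.0003 0 0 0 0 1 255; 0.0003 0 0 0 0 1 255; 0.0003 0 0 0 0 1 255; 0 0 0 0 0 0.7 255; 0 0 0 0 0 0.2 255; 0 0 0 0 0 0 255; 0 0 0 0 0 0 255",
)

```text
clock: 28.8
ee_pos: [0.461, -0.2856, 0.1201]
tcp_rot: [[-0.99, 0.138, 0.004], [0.138, 0.99, 0.0], [-0.004, 0.001, -1.0]]
force: [1.4, 0.4, -0.2]
grip_width: 0.0097
```

```bash
python3 look.py 18 wrist; python3 -c "
import pickle,numpy as np
o,c=pickle.load(open('wrist_18.pkl','rb'));R=o['tcp_rot'];print(np.degrees(np.arctan2(R[1,0],R[0,0])))"
```

```text
[ 0.461  -0.2856  0.1201] [[-0.9904, 0.1384, 0.004], [0.1384, 0.9904, 0.0], [-0.004, 0.0006, -1.0]] [ 1.4  0.4 -0.2] 0.0097 [-0.698  0.493  1.64   0.003  1.005  2.581]
172.04721573485818
```

View pics/wrist_18.png

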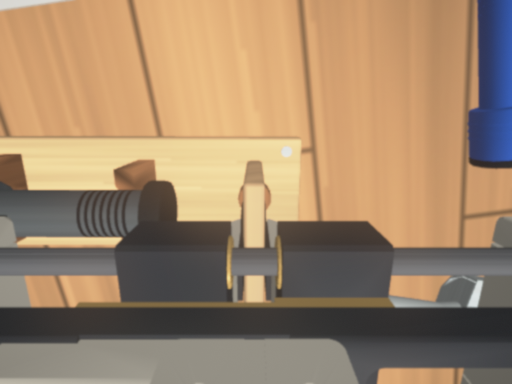

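Sign is square to the board (board edge horizontal in the wrist view). Release and rise.

Emit:
move_arm(
  deltas="0 0 0 0 0 0 240; 0 0 0 0 0 0 220; 0 0 0 0 0 0 180; 0 0 0 0 0 0 140; 0 0 0 0 0 0 100; 0 0 0 0 0 0 100; 0 0 -0.02 0 0 0 100; 0 0 -0.05 0 0 0 100; 0 0 -0.08 0 0 0 100; 0 0 -0.08 0 0 0 100",
)

```text
clock: 30.1
ee_pos: [0.459, -0.2846, 0.237]
tcp_rot: [[-0.99, 0.138, -0.002], [0.138, 0.99, 0.004], [0.002, 0.004, -1.0]]
force: [0.7, -0.6, -0.4]
grip_width: 0.0561
```

```bash
python3 look.py 19 wrist scene top; python3 - <<'E'
import cv2
im=cv2.imread("pics/scene_19.png"); cv2.imwrite("pics/e19.png",cv2.resize(im[170:310,90:200],None,fx=4,fy=4,interpolation=cv2.INTER_CUBIC))
E
```

```text
[ 0.459  -0.2846  0.237 ] [[-0.9905, 0.1377, -0.0015], [0.1376, 0.9905, 0.0041], [0.0021, 0.0039, -1.0]] [ 0.7 -0.6 -0.4] 0.0561 [-6.980e-01  3.720e-01  1.481e+00  2.000e-03  1.293e+00  2.581e+00]
```

View pics/wrist_19.png

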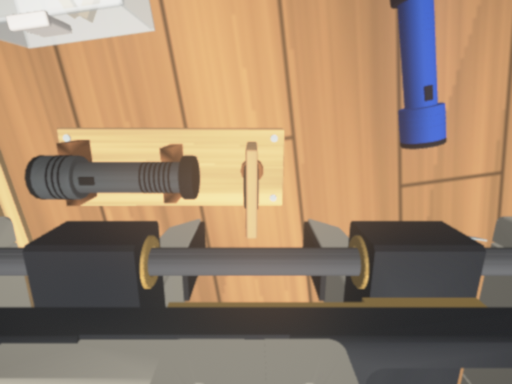

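View pics/e19.png

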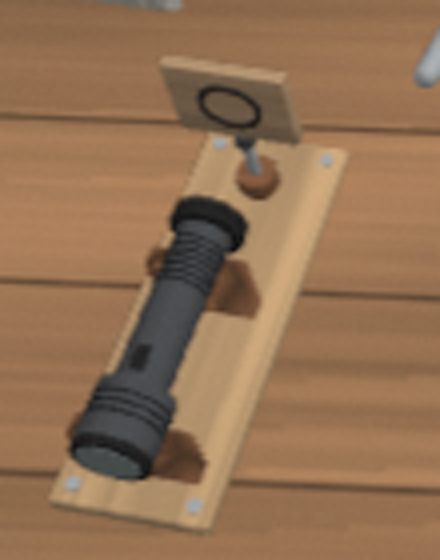

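```bash
python3 - <<'E'
from h import *
import pickle
im=cv2.imread("pics/wrist_19.png"); cv2.imwrite("pics/d19.png",cv2.resize(im[115:245,20:300],None,fx=2.8,fy=2.8,interpolation=cv2.INTER_CUBIC))
E
```

```text
(no output)
```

View pics/d19.png

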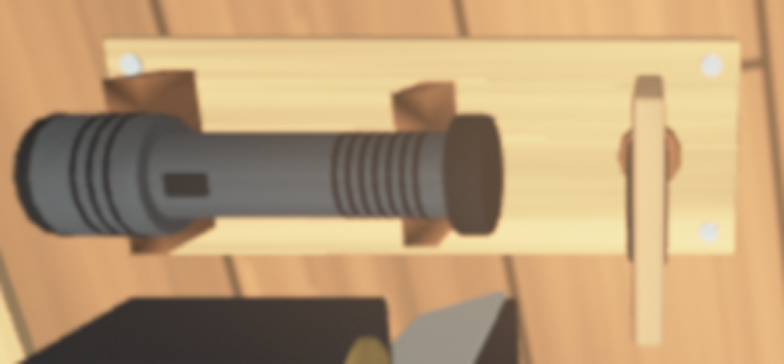

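```bash
python3 - <<'E'
from h import *
import pickle
o,c=pickle.load(open("wrist_19.pkl","rb"))
def w(x,y,z): return onz(c,(20+x/2.8,115+y/2.8),z)[:2]
def yaw(a,b): d=b-a; return np.degrees(np.arctan2(d[1],d[0]))
A=w(740,41,.012);B=w(104,38,.012); A2=w(737,253,.012);B2=w(250,254,.012)
print("board yaw",yaw(A,B),yaw(A2,B2))
# torch axis: centres of ring & barrel & head silhouettes at axis height
pts=[w(475,(113+236)/2,.064),w(300,(132+216)/2,.064),w(130,(113+236)/2,.064)]
print("torch",[p.round(4) for p in pts],yaw(pts[0],pts[2]),yaw(pts[1],pts[2]))
t=[w(637,98,.138),w(663,98,.138),w(661,345,.138),w(636,345,.138)]
e=(t[0]+t[1]-t[2]-t[3])/2; print("sign normal",np.degrees(np.arctan2(-e[0],e[1])),np.linalg.norm(e),sum(t)/4)
n=(B-A)/np.linalg.norm(B-A);print("tail end along from board end",(w(500,175,.07)-A)@n, (w(445,175,.085)-A)@n)
E
```

```text
board yaw -8.100635982364556 -7.74204944378067
torch [array([ 0.5277, -0.2922]), array([ 0.5953, -0.3017]), array([ 0.6611, -0.3106])] -7.853903570890729 -7.6813979720905685
sign normal 171.7382655933765 0.07841797711654053 [ 0.45987419 -0.28291207]
tail end along from board end 0.09646031018981796 0.11375572426388242
```

View pics/scene_19.png

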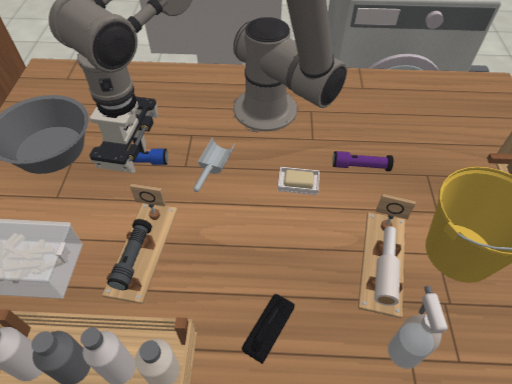

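Emit:
move_arm(
  deltas="0 0 -0.04 0 0 0 100; 0 0 -0.06 0 0 0 100; 0 0 0 0 0 0 100; 0 0 0 0 0 0 100; 0 0 0 0 0 0 100; 0 0 0 0 0 0 100; 0 0 0 0 0 0 100; 0 0 0 0 0 0 100; 0 0 0 0 0 0 100; 0 0 0 0 0 0 100",
)

```text
clock: 31.5
ee_pos: [0.4575, -0.2835, 0.2828]
tcp_rot: [[-0.99, 0.138, -0.007], [0.138, 0.99, 0.009], [0.008, 0.008, -1.0]]
force: [0.3, -0.3, 0.0]
grip_width: 0.056
```

```bash
python3 - <<'E'
from bench import manip
print(manip.observe()["clock"],manip.hand_in())
E
```

```text
the job is handed in; nothing more can be done
31.5 None
```

The job is handed in at 31.5 s: the dark torch is back on its own stand and that stand's sign is turned half a turn. I lowered the torch until it rested in the notches with its lamp head in the wide one, let go, then gripped the sign's top edge and turned it clockwise.

Last checks:
- **Torch:** its axis measured -7.85° against -7.9° for the board. The tail end measured about 97 mm from the board's sign end (100 expected). It stayed in place when released.
- **Seat height:** I judged this from the tool height at contact, about 64 mm. Triangulating tall points disagreed by 6–10 mm in the one check I made (on the sign's top edge), so I did not use that as a height measure.
- **Sign:** it measured within about 0.4° of square, and the ring face now looks at the torch, so the disc face looks outward.
- **Camera offset:** the wrist camera read about 1.7 mm to one side, and I corrected for it.
- **Forces:** the readings taken at the end of each move stayed under about 5 N.
- **Other stand:** its lint roller and sign looked untouched in the last scene view.

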